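# Open the child-resistant safety bottle

## Task

Open the safety bottle held in the bench clamp: push its child-resistant cap down and, keeping it down, turn it anticlockwise (seen from above) past its ratchet teeth until you feel it meet its stop, without forcing it, then let it up so that it springs up unlocked, and swing the lid by its tab right back past upright so that it stays open by itself. Leave the other glassware and bottles on the bench where they stand.

Things in the scene. Friction and masses are not known exactly. Their poses are not given: they have to be found in the camera images.
- bottle: White plastic safety bottle, 112 mm in diameter, strapped in a fixed steel bench clamp with a base plate 190 x 160 x 8 mm; it does not move. Origin: centre of the underside of the base plate, on the bench; z up along the bottle's axis. The lid's hinge lies on the bottle's +x side, the lid's tab on its -x side (roughly towards the robot).
- lid (a joint): Angle of the hinged lid (rad): 0 shut, grows as the tab is swung up and over, 1.57 upright, 1.9 its far stop. The hinge axis is the bottle's y axis through hinge. The hinge is stiff: the lid stays where it is left; about 4 N at the tab moves it once the cap is unlocked. While the cap is locked the lid cannot be lifted.
- hinge (a point): Point on the lid's hinge axis, in the middle of the hinge, 66 mm from the bottle's axis on its +x side, 134 mm above the bench.
- tab (a point): Centre of the grip part of the lid's tab: an upright grey plate, 26 mm wide along the hinge axis, 10 mm thick, 140 to 172 mm above the bench when shut (this point 156), on an arm also 26 mm wide, 10 mm thick. 79 mm from the bottle's axis on its -x side, 145 mm from the hinge. It can be pinched from above by its sides and swings between the pads. Axes as the bottle's when shut.
- cap: Round white cap. Origin: centre of its flat top, on its axis (the bottle's, lid shut), 152 mm above the bench when locked; z out of the cap. 90 mm in diameter, inside the grey lid collar (114 mm). Two lugs stand on the top along its +x and -x: each from 20 to 44 mm off the axis, 12 mm thick, 15 mm tall; between them the top is flat, so fingertips can press there and push the lugs' sides.
- cap_press (a joint): Travel of the cap along its axis (m), down positive: about 0 locked at rest, +0.009 at its bottom stop, -0.008 sprung up unlocked. A spring pushes it up: about 7 N at 0, 12 N at the bottom. It passes its ratchet teeth (30 degrees apart) only when more than about 6 mm down; let up in between, it catches behind the last tooth passed.
- cap_turn (a joint): Turn of the cap (rad), anticlockwise from above is positive (opening); near 0 at the start. It unlocks only at a hard stop 0.4 to 2.0 rad further on (another angle each time, unseen: feel for it). Let up there, the cap springs up 8 mm above its locked height. Turning the pressed cap takes under 0.3 N m; fingers bearing on the cap with over 100 N in all force it.
- beaker: Glass beaker, 72 mm in diameter, 95 mm tall, beside the bottle; bystander. Origin: centre of its underside.
- wash_bottle: Clear wash bottle with a red spout, 64 mm in diameter, 190 mm tall, beside the bottle; bystander. Origin: centre of its underside.
- scoop: Steel scoop 180 mm long lying beside the bottle; bystander.
- flask: Conical glass flask, 86 mm in diameter, 134 mm tall; bystander. Origin: centre of its underside.
- bottle_a: Plain white bottle, 72 mm in diameter, 152 mm tall, with a plain cap; bystander. Origin: centre of its underside.
- bottle_b: Another plain white bottle, the same as bottle_a; bystander.

How it is judged:
On the way, in this order (a step that is already met when the one before it is completed fails the run):
1. the cap has been pressed and turned to its stop and has sprung up unlocked, the lid still shut (value of joint cap_press below -0.005 m and value of joint lid below 0.1 rad), for 0.2 s.
2. the lid has been swung back (value of joint lid above 1.45 rad), for 0.2 s.
At the end, for the whole second after the job is handed in: The lid stands open by itself, at least 1.4 rad back from shut (about upright or beyond) and at rest, with the cap sprung up at least 5 mm (unlocked), the robot touching nothing (value of joint lid above 1.4 rad and velocity of joint lid below 0.1 rad/s and value of joint cap_press below -0.005 m).
It fails at once if the cap is forced (fingers bear on it with more than 100 N) (contact force between the fingers and cap above 100 N).
It fails at once if a bystander is moved more than 30 mm (distance of any of beaker, wash_bottle, scoop, flask, bottle_a, bottle_b from where it was at the start of the episode above 0.03 m).
It also fails if it takes over 70 s, if anything falls off the work surface, if the arm or the gripper's body presses on something with over 40 N, if the wrist force passes 120 N, or if a joint passes its speed limit or range.

## Robot

A 6-joint arm with a two-finger parallel gripper is mounted at the origin on the work surface. World frame = base frame: x ahead of the robot, y to its left, z up, the work surface at z = 0. Lengths are in m, angles in rad, forces in N, time in s.
With the tool pointing down it reaches from about 0.375 to 0.925 m from the base axis. Payload 5.7 kg.
Tool frame: the origin (TCP) lies midway between the tips of the shut fingers; the grasp point (between the pads) lies 19 mm behind it; z points along the fingers, y is the line along which they close (so a half turn about z gives the same grasp; the last joint's range is limited). The gripper opens to 88 mm and grips with 3 to 60 N. Pads are 20 mm wide; open, the fingers measure 115 mm over their backs; the gripper's body (75 mm by 178 mm) begins 61 mm behind the grasp point.
Start: joints at [1.076, 0.359, 1.51, -0, 1.272, -0.115], TCP at [0.222, 0.557, 0.223] pointing down, gripper open.
Joint ranges: [-2.97, 2.97], [-1.01, 2.36], [0.21, 2.38], [-0.96, 4.11], [0.2, 2.71], [-2.98, 2.98]. Speed limits (rad/s): [2.39, 2.39, 3.14, 3.14, 3.14, 3.14].

## Interface

Orientations are given as a unit quaternion [x, y, z, w].
In Python, from bench import move_ptp, servo_line, goto_joints, move_gripper, sleep, inverse_kinematics, capture, PlanningError, close_job, spot_in, silhouettes, current_clock, current_joint_pos, current_qvel, current_joint_torque, current_position, current_orientation, current_force, current_torque, current_finger_gap, current_grip_force gives the robot as it stands. Calls block until the motion is done:
- move_ptp(position, orientation): joint-space move of the TCP to a pose.
- servo_line(position, orientation=None, rate=0.15, contact_N=None): straight line of the TCP; orientation=None keeps the orientation; rate is the mean speed in m/s. With contact_N (N) it stops when the force on the tool has changed by that much, and returns True; else False.
- goto_joints(angles): joint-space move.
- move_gripper(opening): finger opening in m; the grip force is fixed at half the most; returns when the fingers have stopped.
- sleep(seconds).
- inverse_kinematics(position, orientation): joint angles nearest the present ones, or None.
- capture(name): name is "scene" or "top"; returns a dict with "image" (480x640x3 uint8, blue, green, red), "range_z" (480x640 float32, m along the optical axis (not along the pixel's ray), 0 where there is no reading), "intrinsics" (3x3 intrinsics, pixels), "R" (3x3) and "t" (3): a world point X has camera coordinates R X + t. Camera axes: x right, y down, z forward; pixel columns grow to the right and rows downward; lengths in m; the calibration is good to about 2 mm. A picture is of the moment at which its call begins.
A pose or a line that the arm cannot do raises PlanningError and nothing moves.
- close_job(): hands the job in; it is judged then, once.
Trained networks look in the newest picture that a camera, given by its name, has taken for a name from the list of things; names that differ only in an ending like _2 or _b are one class to them, and where a whole thing is asked for, a point or a joint stands for the part that bears it (a point fixed in the world has none). Each returns a list of dicts, best first, with "conf" (0 to 1); they miss things now and then, are a little off and sometimes report something else, mostly with a low value. They report only what shows in the picture. A call takes as long as a camera call.
- spot_in(camera, query): "xy" ([column, row] in pixels, amid what is visible of it).
- silhouettes(camera, query): "region" (480x640 bool, what is visible of it) and "xy" ([column, row] in pixels, amid what is visible of it).
Readings, each from a call of its own:
- current_clock(): time.
- current_joint_pos(): joint angles.
- current_qvel(): joint speeds.
- current_joint_torque(): joint torques, N m.
- current_position(): TCP position.
- current_orientation(): TCP orientation.
- current_force(): force on the tool from outside, world axes, zero at the start.
- current_torque(): the same for the moment, N m.
- current_finger_gap(): finger opening in m.
- current_grip_force(): force on a finger pad.
Only numpy, scipy, OpenCV 4.12 (cv2) and the standard library are available. Lean on these libraries where they do the work, as an engineer would, in place of code of your own. Each camera call takes 0.05 s, during which the arm holds its last target. There are 200 camera calls.

## Working session

There is one attempt and no reset: what is moved stays moved. The work goes in short steps, each a Python script; the robot and the scene stay as the last script left them, time stands still between calls to the robot, and variables do not carry over. Pictures are saved under pics/ and viewed, at most 10 in all, crops included, and the job is handed in when it is done.

```bash
mkdir -p pics; ls
cat > h.py <<'E'
import numpy as np, cv2
from bench import *
def cloud(c):
    K,R,t,z=c["intrinsics"],c["R"],c["t"],c["range_z"]
    v,u=np.mgrid[:480,:640]
    P=np.stack([(u-K[0,2])/K[0,0]*z,(v-K[1,2])/K[1,1]*z,z],-1)
    return (P-t)@R   # R^T (P-t)
E
python3 - <<'E'
from h import *
for n in ["top","scene"]:
    c=capture(n); cv2.imwrite(f"pics/{n}0.png",c["image"]); W=cloud(c)
    np.savez(f"{n}0.npz",W=W,z=c["range_z"],img=c["image"])
    for q in ["bottle","cap","tab","hinge","beaker","wash_bottle","scoop","flask","bottle_a"]:
        for s in silhouettes(n,q)[:3]:
            p=W[s["region"]&(c["range_z"]>0)]
            if len(p): print(n,q,round(s["conf"],2),np.round(s["xy"]),len(p),np.median(p,0).round(3),p.min(0).round(3),p.max(0).round(3))
print(current_clock(),current_orientation(),current_force())
E
```

```text
pics
top bottle 0.74 [335. 162.] 1028 [0.761 0.024 0.147] [ 0.739 -0.015 -0.006] [0.846 0.059 0.159]
top bottle 0.64 [330. 249.] 5177 [0.568 0.033 0.024] [ 0.477 -0.055 -0.006] [0.679 0.119 0.178]
top bottle 0.62 [460. 180.] 1160 [ 0.73  -0.259  0.128] [ 0.704 -0.314 -0.004] [ 0.804 -0.234  0.159]
top cap 0.78 [333. 244.] 1361 [0.577 0.031 0.153] [ 0.532 -0.016  0.057] [0.623 0.075 0.174]
top tab 0.82 [334. 244.] 2293 [0.575 0.03  0.151] [ 0.493 -0.028  0.004] [0.669 0.084 0.178]
top hinge 0.7 [335. 247.] 2416 [0.575 0.033 0.15 ] [ 0.493 -0.025  0.004] [0.669 0.097 0.178]
top beaker 0.71 [257. 237.] 783 [0.601 0.218 0.028] [ 0.561  0.175 -0.006] [0.629 0.245 0.102]
top beaker 0.35 [335. 248.] 1313 [0.577 0.031 0.153] [ 0.533 -0.013  0.123] [0.621 0.075 0.174]
top wash_bottle 0.81 [408. 217.] 847 [ 0.646 -0.138  0.123] [ 0.621 -0.195 -0.006] [ 0.708 -0.114  0.19 ]
top scoop 0.8 [408. 280.] 661 [ 0.494 -0.149  0.013] [ 0.368 -0.174 -0.005] [ 0.542 -0.112  0.027]
top flask 0.56 [247. 175.] 864 [0.745 0.236 0.042] [ 0.718  0.208 -0.009] [0.807 0.295 0.128]
top bottle_a 0.74 [335. 162.] 1
[... 970 characters left out ...]
0.8 [227. 212.] 2078 [ 0.663 -0.127  0.1  ] [ 0.563 -0.296 -0.005] [ 0.686 -0.11   0.192]
scene scoop 0.8 [291. 191.] 672 [ 0.495 -0.148  0.013] [ 0.357 -0.173 -0.002] [ 0.543 -0.109  0.025]
scene flask 0.79 [322. 404.] 1930 [0.775 0.267 0.047] [ 0.724  0.21  -0.002] [0.801 0.293 0.131]
scene bottle_a 0.9 [229. 299.] 2793 [0.784 0.045 0.111] [ 0.696 -0.105 -0.004] [0.812 0.063 0.157]
scene bottle_a 0.77 [316. 256.] 8443 [0.603 0.058 0.066] [ 0.442 -0.069 -0.002] [0.678 0.119 0.176]
scene bottle_a 0.69 [154. 195.] 2389 [ 0.749 -0.246  0.104] [ 0.662 -0.457 -0.003] [ 0.777 -0.23   0.157]
1.0 [ 1.88765306e-01  9.82022228e-01 -4.27450349e-05 -1.35226674e-05] [-0.9056791   0.15613656  0.20113921]
```

Run:
```python
import numpy as np,cv2
for n,(u,v) in dict(top=(334,246),scene=(316,235)).items():
    d=np.load(n+"0.npz"); W=d["W"]; z=d["z"]
    m=(z>0)&(W[...,2]>.160)&(W[...,2]<.182)&(abs(W[...,0]-.575)<.12)&(abs(W[...,1]-.03)<.1)
    k,l,s,c=cv2.connectedComponentsWithStats(m.astype(np.uint8))
    for i in range(1,k):
        if s[i,4]>8:
            p=W[l==i]; r=cv2.minAreaRect(p[:,:2].astype(np.float32)*1000)
            print(n,s[i,4],c[i].round(),p.mean(0).round(4),r)
    # base plate & cap top/collar circles
    for lo,hi in [(.148,.157)]:
        m=(z>0)&(W[...,2]>lo)&(W[...,2]<hi)&(np.hypot(W[...,0]-.577,W[...,1]-.031)<.09)
        p=W[m]; print(n,"captop",cv2.minEnclosingCircle(p[:,:2].astype(np.float32)*1000),np.median(p[:,2]))
    m=(z>0)&(W[...,2]>.004)&(W[...,2]<.014)&(np.hypot(W[...,0]-.577,W[...,1]-.031)<.13)
    p=W[m]; print(n,"base",cv2.minAreaRect(p[:,:2].astype(np.float32)*1000))
a,b=[cv2.resize(np.load(n+"0.npz")["img"][v-75:v+75,u-50:u+50],None,fx=4,fy=4,interpolation=2) for n,(u,v) in dict(top=(334,246),scene=(316,235)).items()]
cv2.imwrite("pics/c.png",np.hstack([a,b]))
```

```text
top 60 [329. 230.] [0.6081 0.0382 0.1667] ((608.45849609375, 38.241973876953125), (23.099502563476562, 11.532764434814453), 11.121275901794434)
top 63 [335. 259.] [0.5459 0.0245 0.1673] ((546.1651000976562, 24.54938507080078), (23.333351135253906, 11.913267135620117), 11.156596183776855)
top 56 [334. 281.] [0.4986 0.0252 0.1717] ((498.6528015136719, 25.031509399414062), (9.575860977172852, 24.186697006225586), 7.748730182647705)
top captop ((558.6848754882812, 28.587623596191406), 64.87767028808594) 0.15261404368163067
top base ((575.6133422851562, 32.23036193847656), (257.9360046386719, 250.98965454101562), 61.98520278930664)
scene 104 [345. 188.] [0.5006 0.0276 0.1692] ((499.7020263671875, 26.92459487915039), (12.233820915222168, 25.819820404052734), 8.648777961730957)
scene 93 [325. 202.] [0.5476 0.027  0.1662] ((546.167236328125, 26.003829956054688), (24.75507354736328, 12.33544921875), 9.086369514465332)
scene 100 [304. 225.] [0.6099 0.0406 0.1667] ((609.1522216796875, 39.26383972167969), (24.584321975708008, 13.276432037353516), 12.597312927246094)
scene captop ((561.1732788085938, 38.961830139160156), 64.76842498779297) 0.15317662710884405
scene base ((583.1525268554688, 38.932281494140625), (234.15045166015625, 257.60211181640625), 49.70588684082031)
```

View pics/c.png

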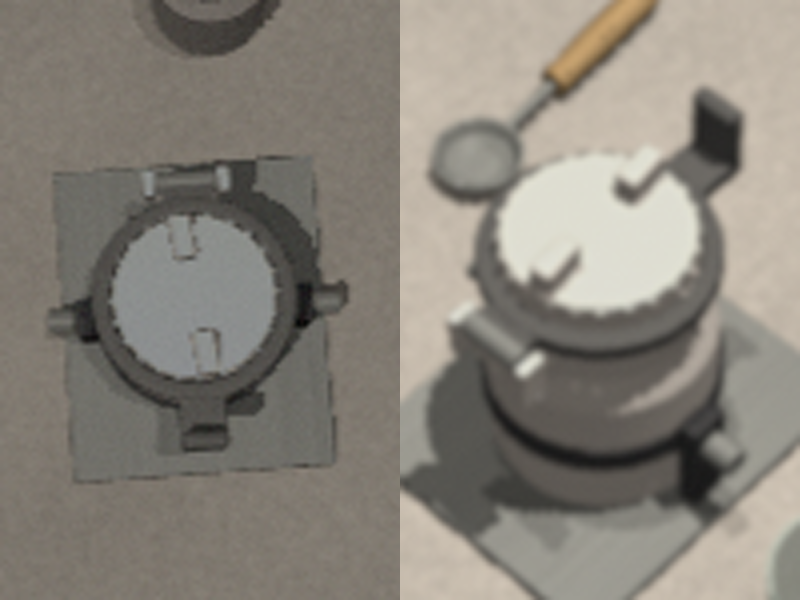

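View pics/scene0.png

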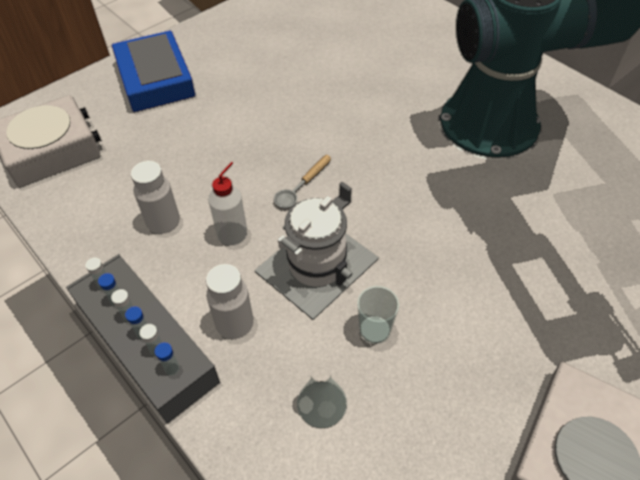

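```bash
cat >> h.py <<'E'
from scipy.spatial.transform import Rotation as Rot
C=np.array([.5775,.032]); YAW=np.radians(4.8)
def ori(deg):
    a=np.radians(deg); c,s=np.cos(a),np.sin(a)
    return Rot.from_matrix(np.array([[-s,c,0],[c,s,0],[0,0,-1]])@np.diag([1,1,1])).as_quat()
E
python3 - <<'E'
from h import *
print(Rot.from_quat(ori(30)).as_matrix().round(2))
for a in (-38,-5,30,60,95,142,175,210,240,275):
    q=inverse_kinematics([*C,.145],ori(a)); print(a,None if q is None else np.round(q,2))
E
```

```text
[[-0.5   0.87  0.  ]
 [ 0.87  0.5   0.  ]
 [ 0.    0.   -1.  ]]
-38 [-0.06  0.41  1.65 -0.    1.09  0.6 ]
-5 [-0.06  0.41  1.65 -0.    1.09  0.02]
30 [-0.06  0.41  1.65 -0.    1.09 -0.59]
60 [-0.06  0.41  1.65 -0.    1.09 -1.11]
95 [-0.06  0.41  1.65 -0.    1.09 -1.72]
142 [-0.06  0.41  1.65 -0.    1.09 -2.54]
175 None
210 [-0.06  0.41  1.65 -0.    1.09  2.55]
240 [-0.06  0.41  1.65 -0.    1.09  2.03]
275 [-0.06  0.41  1.65 -0.    1.09  1.42]
```

Run:
```python
from h import *
move_ptp([*C,.24],ori(-38)); move_gripper(.05); print(current_clock(),current_finger_gap())
f0=current_force(); print(f0,current_torque())
q=np.array(current_joint_pos()); t=current_clock()
q2=q.copy(); q2[5]-=np.radians(2); goto_joints(q2); print("2deg",current_clock()-t); t=current_clock()
servo_line([*C,.24],ori(-38)); print("line rot",current_clock()-t)
print(servo_line([*C,.165],rate=.1,contact_N=4),current_position(),current_force())
print(servo_line([*C,.146],rate=.03,contact_N=4),current_position(),current_force(),current_torque(),current_clock())
```

```text
4.0167 0.049953713364078646
[-0.56368179  0.85450457  0.27191752] [-0.0351511   0.1262149   0.04754333]
2deg 0.25
line rot 0.25
False [0.57797482 0.03197758 0.16550093] [ 0.28155334  0.35779457 -0.02180077]
True [0.57784592 0.03205812 0.15108936] [-0.02440007  0.21451015  4.86866743] [0.06642643 0.12058138 0.00484057] 5.9083
```

Run:
```python
from h import *
print(servo_line([*C,.144],rate=.03,contact_N=25),current_position(),current_force())
q=np.array(current_joint_pos())
q=np.array(inverse_kinematics([*C,.1438],ori(-38)))
base=None
for k in range(1,75):
    q[5]-=np.radians(2); goto_joints(q)
    T=np.array(current_torque()); F=np.array(current_force()); err=current_joint_pos()[5]-q[5]
    if k%4==0 or abs(T[2])>.5: print(k*2,T.round(2),F.round(1),round(err,4),round(current_position()[2],4))
    if abs(T[2])>.8: break
print(current_clock(),current_position())
```

```text
False [0.57782117 0.03195545 0.14495655] [-1.30620508e+00  5.27453923e-03  1.00101217e+01]
8 [-0.05  0.57  0.04] [-2.4 -0.2 10. ] -0.0003 0.1449
16 [-0.1   0.52  0.04] [-1.9 -0.3 10.6] -0.0003 0.1449
24 [-0.09  0.57  0.11] [-2.9 -0.5  9.4] -0.0003 0.1449
32 [-0.18  0.51  0.02] [-2.1 -0.3  9.7] -0.0003 0.1449
40 [-0.21  0.58  0.06] [-2.6 -0.2  9.7] -0.0003 0.1449
48 [-0.27  0.57  0.08] [-2.2 -0.   9.6] -0.0003 0.1449
56 [-0.23  0.5   0.07] [-2.8 -0.6 10.2] -0.0003 0.1449
64 [-0.27  0.59  0.08] [-2.5 -1.6 10.2] -0.0003 0.1449
72 [-0.24  0.52 -0.04] [-2.2 -1.6  9.5] -0.0002 0.1449
80 [0.02 0.34 0.02] [-1.6  1.4 10.2] -0.0002 0.145
88 [ 0.09  0.33 -0.17] [-0.6  0.9  9.4] 0.0001 0.1449
92 [ 0.25  0.45 -0.78] [-1.   5.6  9.8] 0.0011 0.1449
94 [ 0.31  0.52 -1.11] [-0.4  7.5  9.5] 0.0018 0.145
18.05 [0.57794052 0.03357071 0.14496391]
```

Run:
```python
from h import *
q=np.array(current_joint_pos()); a=-38+94
for z in (.1425,.1415):
    qq=np.array(inverse_kinematics([*C,z],ori(a))); goto_joints(qq)
    print(np.round(current_torque(),2),np.round(current_force(),1),round(current_position()[2],4))
for d in (2,4):
    qq[5]-=np.radians(2); goto_joints(qq)
    print(d,np.round(current_torque(),2),np.round(current_force(),1),round(current_position()[2],4))
    if abs(current_torque()[2])>1.6: break
# back to light load, picture
c=capture("top"); W=cloud(c); z=c["range_z"]
qq[5]+=np.radians(3); goto_joints(qq); print(np.round(current_torque(),2))
print(servo_line([*C,.19],rate=.03),current_position(),current_force())
servo_line([*C,.26]); 
# move aside so the top camera sees
move_ptp([.45,.25,.3],ori(5))
c=capture("top"); W=cloud(c); z=c["range_z"]; cv2.imwrite("pics/t1.png",cv2.resize(c["image"][171:321,259:409],None,fx=4,fy=4))
r=np.hypot(W[...,0]-C[0],W[...,1]-C[1]); m=(z>0)&(r<.04)
print(np.median(W[m][:,2]),current_clock())
l=W[m&(W[...,2]>.169)]; l=l[:,:2]-C; print(len(l),np.degrees(.5*np.angle(np.sum((l[:,0]+1j*l[:,1])**2))))
```

```text
[ 0.31  0.95 -1.2 ] [-3.   6.7 17.2] 0.1446
[ 0.23  1.36 -1.27] [-5.2  6.8 22.2] 0.1444
2 [ 0.33  1.42 -1.58] [-4.   9.5 23.3] 0.1444
4 [ 0.24  1.4  -1.94] [-4.7 11.3 23.7] 0.1444
[ 0.17  1.29 -1.46]
False [0.57735105 0.03201654 0.18983764] [ 0.33626041 -0.3637674   0.26117344]
0.16225672846739086 23.0
112 -89.449347862486
```

View pics/t1.png

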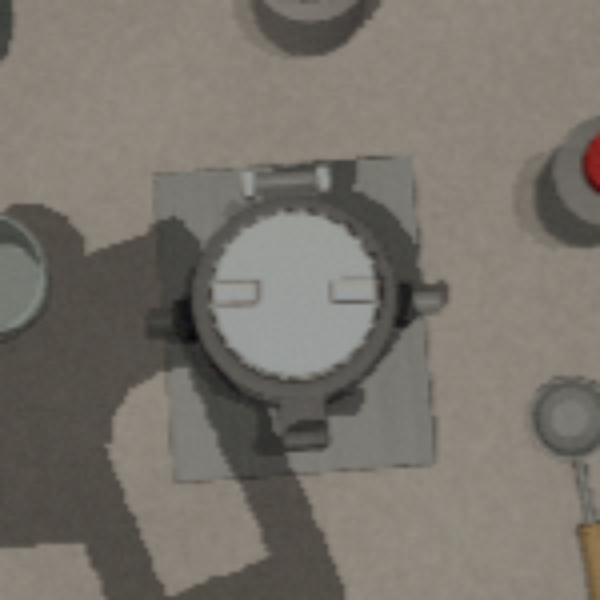

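The cap now stands about 9 mm higher (0.162 vs 0.153) with the lugs at (235,292) and (352,290), so they have turned about 78° and the cap is unlocked. The tab is at (303,435), still shut. Next I pinch the tab and swing the lid.

```bash
cat >> h.py <<'E'
ux=np.array([np.cos(YAW),np.sin(YAW)]); H=C+.066*ux
def tcp(th):
    x=-.145*np.cos(th)+.022*np.sin(th); z=.145*np.sin(th)+.022*np.cos(th)
    return np.array([*(H+x*ux),.134+z-.010])
E
python3 - <<'E'
from h import *
o=ori(-85.2); p=tcp(0); print(p)
for th in np.arange(0,1.9,.3): print(round(th,1),tcp(th).round(3),inverse_kinematics(tcp(th),o) is not None)
move_ptp([p[0],p[1],.26],o); move_gripper(.06)
print(servo_line(p,rate=.1,contact_N=8),current_position(),current_force())
move_gripper(.0); print(current_finger_gap(),current_grip_force(),current_force(),current_clock())
if abs(current_finger_gap()-.026)<.004:
    for th in np.arange(.1,1.76,.1):
        servo_line(tcp(th),o,rate=.08)
        print(round(th,1),np.round(current_force(),1),round(current_finger_gap(),4),np.round(current_position()-tcp(th),4))
        if np.linalg.norm(current_force())>40: break
print(current_clock())
c=capture("scene"); cv2.imwrite("pics/s2.png",c["image"][100:340,200:460].repeat(2,0).repeat(2,1))
E
```

```text
[0.49877706 0.02538945 0.146     ]
0.0 [0.499 0.025 0.146] True
0.3 [0.512 0.026 0.188] True
0.6 [0.536 0.029 0.224] True
0.9 [0.571 0.031 0.251] True
1.2 [0.611 0.035 0.267] True
1.5 [0.655 0.039 0.27 ] True
1.8 [0.697 0.042 0.26 ] True
False [0.49932994 0.02534583 0.14655226] [-0.11179839 -0.00237778 -0.21692078]
0.02567954210290815 30.00056505203247 [-0.97330921 -3.95905451  1.77875158] 26.35
0.1 [ 1.  -5.4 -0. ] 0.026 [ 0.0004 -0.0005  0.0002]
0.2 [ 1.3 -5.5  0.4] 0.0254 [ 0.0005 -0.0005 -0.    ]
0.3 [ 1.6 -5.3 -0.7] 0.0255 [ 0.0004 -0.0005 -0.0001]
0.4 [ 1.1 -4.8 -0.6] 0.0257 [ 0.0003 -0.0005 -0.0003]
0.5 [ 1.4 -5.3 -1.2] 0.0258 [ 0.0001 -0.0005 -0.0005]
0.6 [ 2.5 -5.8 -1.1] 0.0263 [-0.0001 -0.0005 -0.0006]
0.7 [ 1.7 -5.1 -2.4] 0.0255 [-0.0003 -0.0005 -0.0008]
0.8 [ 0.6 -4.8 -3.2] 0.026 [-0.0005 -0.0006 -0.0011]
0.9 [ 1.2 -5.8 -3.7] 0.0258 [-0.0008 -0.0006 -0.0013]
1.0 [ 1.4 -5.2 -3.8] 0.0257 [-0.001  -0.0006 -0.0015]
1.1 [ 1.3 -5.8 -3.3] 0.0256 [-0.0011 -0.0006 -0.0016]
1.2 [ 1.  -4.8 -3.3] 0.0256 [-0.0011 -0.0006 -0.0016]
1.3 [-0.1 -4.7 -4.2] 0.0258 [-0.001  -0.0006 -0.0015]
1.4 [ 1.3 -4.9 -3.8] 0.0253 [-0.0007 -0.0005 -0.0013]
1.5 [ 0.9 -5.6 -3. ] 0.0258 [-0.0004 -0.0005 -0.001 ]
1.6 [ 0.2 -4.3 -1.2] 0.0256 [-0.0001 -0.0004 -0.0006]
1.7 [ 1.3 -5.  -1.1] 0.0252 [ 0.0002 -0.0004 -0.0003]
32.0167
```

View pics/s2.png

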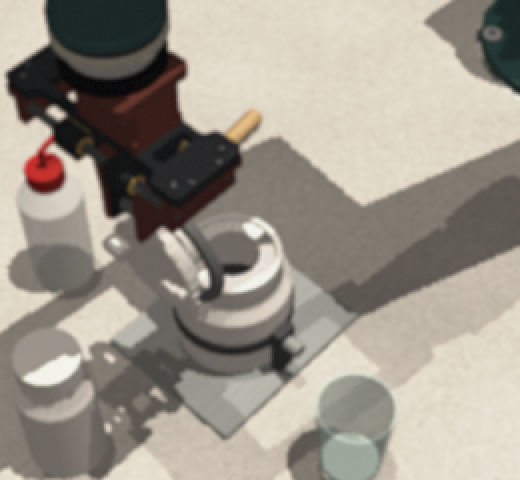

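The lid stands open, with its collar upright at about (200,265) and the bottle mouth showing at (240,270). I release it and back away.

Run:
```python
from h import *
sleep(.3); move_gripper(.05); p=current_position(); print(p,current_finger_gap())
servo_line([p[0],p[1],p[2]+.1],rate=.1); move_ptp([.45,.3,.35],ori(5)); sleep(.3)
c=capture("scene"); W=cloud(c); z=c["range_z"]; cv2.imwrite("pics/s3.png",c["image"][100:400,150:450].repeat(2,0).repeat(2,1))
m=(z>0)&(W[...,2]>.2)&(np.hypot(W[...,0]-H[0],W[...,1]-H[1])<.12)
print(W[m].min(0),W[m].max(0),m.sum(),current_clock())
```

```text
[0.68357387 0.04112877 0.26494423] 0.05009670172114144
[ 0.63664146 -0.01676504  0.20003122] [0.68961665 0.09472862 0.2878921 ] 1937 35.7667
```

View pics/s3.png

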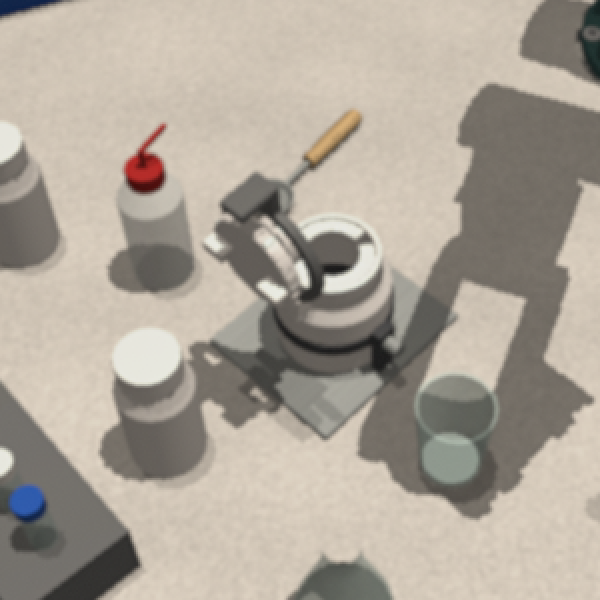

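The lid stands open by itself, tab at (250,195) and cap with lugs at (270,255). The bystanders in view are where they were.

```bash
python3 -c "
from bench import *
print(close_job())"
```

```text
the job is handed in; nothing more can be done
None
```

The cap was pressed, turned about 78° to its stop and sprang up unlocked; the lid stands open by itself about 1.7 rad back, no bystander was seen to have moved, and the job is handed in at about 36 s (verdict not shown).

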